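# Turn the battery tray round and slide it into the charger

## Task

Put the orange battery tray on charge: turn it end for end so that its narrow nose points into the charger's slot, then slide it in between the guide rails until it is fully home, its shoulders against the charger's front, and let go of it lying flat on the table. Leave the empty grey tray and the dropper bottle where they are.

Things in the scene. Friction and masses are not known exactly. Their poses are not given: they have to be found in the camera images.
- battery_tray: Orange tray with two blue and copper cells, 22 mm high, 130 to 250 g. Origin: on the table under its grip post; +x points to its nose. Post: black, 24 mm square, sides along x and y, top at 70 mm, free above 26 mm. Wide part: 64 mm (y), x -32 to 50 mm; nose: 36 mm wide, x 50 to 98 mm, white chevron on top; shoulders at x = 50 mm. Starts about half a turn (140 to 220 deg) from the charger's x axis.
- charger: Blue box with two aluminium rails, fixed. Origin: on the table, centre of its front face; +x points into the slot. Box 92 mm wide, x 0 to 62, 42 mm high. Slot 52 mm wide, 32 high, 56 deep, roofed. Rails 16 mm high, 76 apart inside, x -62 to 0; mouth flares to 100 at x -85. No floor: tray slides on the table. Home: shoulders on the face, tray origin at x = -50 mm, axes x alike.
- grey_tray: Bystander: a grey tray of the same shape, size and axes as the battery tray, but without cells; loose. To be left alone.
- dropper: Bystander: brown dropper bottle with a black cap, 33 mm across, 94 mm high, loose; origin at the centre of its underside. To be left alone.

How it is judged:
At the end, for the whole second after the job is handed in: The orange tray rests flat on the table (tilt under 0.1 rad, at most 8 mm up), nose first in the charger's slot: within 10 mm of fully home, within 15 mm sideways and 10 degrees of the charger's axis, at rest (x of charger in the frame of battery_tray between 0.04 and 0.06 m and y of charger in the frame of battery_tray between -0.015 and 0.015 m and angle between the x axis of battery_tray and the x axis of charger, either way round below 0.175 rad and angle between battery_tray's own z axis and vertical below 0.1 rad and height (world z) of battery_tray below 0.008 m and linear speed of battery_tray below 0.02 m/s); the robot touches nothing.
It fails at once if the grey tray is displaced by more than 20 mm (distance of grey_tray from where it was at the start of the episode above 0.02 m).
It fails at once if the dropper bottle is displaced by more than 20 mm (distance of dropper from where it was at the start of the episode above 0.02 m).
It fails at once if the dropper bottle is knocked over (angle between dropper's own z axis and vertical above 0.5 rad).
It also fails if it takes over 38 s, if anything falls off the work surface, if the arm or the gripper's body presses on something with over 40 N, if the wrist force passes 120 N, or if a joint passes its speed limit or range.

## Robot

A 7-joint arm with a two-finger parallel gripper is mounted at the origin on a cart in front of the work surface, level with it; the furniture and walls round the work are solid. World frame = base frame: x ahead of the robot, y to its left, z up, the work surface at z = 0. Lengths are in m, angles in rad, forces in N, time in s.
With the tool pointing down it reaches from about 0.4 to 0.85 m from the base axis. Payload 6.9 kg.
Tool frame: the origin (TCP) lies on the centre line of the jaws, within the pads' length; the fingertips stand 25 mm ahead of it and the grasp point (between the pads) lies 6 mm ahead of it; z points along the fingers, y is the line along which they close (so a half turn about z gives the same grasp; the last joint's range is limited). The gripper opens to 85 mm and grips with 20 to 120 N. Pads are 22 mm wide; open, the fingers measure 114 mm over their backs; the gripper's body (76 mm by 85 mm) begins 54 mm behind the grasp point. The pads swing forward as they close: fully open they stand 13 mm farther back than shut.
Start: joints at [1.284, 0.507, -0.238, 1.5, 0.126, 1.149, -0.155], TCP at [0.239, -0.578, 0.256] pointing down, gripper open.
Joint ranges: [-3.08, 3.08], [-0.24, 2.05], [-1.43, 1.35], [0, 2.5], [-1.52, 4.66], [0.17, 1.96], [-2.89, 2.89]. Speed limits (rad/s): [2.39, 2.39, 3.14, 3.14, 3.14, 3.14, 3.14].

## Interface

Orientations are given as a 3x3 rotation matrix whose columns are the frame's x, y, z axes.
In Python, from bench import robot gives the robot as it stands. The module is installed in compiled form; this text tells all that it offers. Calls block until the motion is done:
- robot.movep(position, orientation): joint-space move of the TCP to a pose.
- robot.servo_line(position, attitude=None, feed=0.15, force_limit=None): straight line of the TCP; attitude=None keeps the orientation; feed is the mean speed in m/s. With force_limit (N) it stops when the force on the tool has changed by that much, and returns True; else False.
- robot.move_joints(angles): joint-space move.
- robot.move_gripper(opening): finger opening in m; the grip force is fixed at half the most; returns when the fingers have stopped.
- robot.pause(seconds).
- robot.solve_ik(position, orientation): joint angles nearest the present ones, or None.
- robot.read_camera(name): name is "scene" or "top" or "wrist"; returns a dict with "color" (480x640x3 uint8, red, green, blue), "depth" (480x640 float32, m along the optical axis (not along the pixel's ray), 0 where there is no reading), "fx", "fy", "cx", "cy" (pixels), "rvec" (rotation vector, rad) and "tvec" (3), from world to camera coordinates, as OpenCV has them; the wrist camera has in their place "mount" (4x4, takes a point from camera to tool coordinates, whose origin is the TCP and whose axes are the flange's). Camera axes: x right, y down, z forward; pixel columns grow to the right and rows downward; lengths in m; the calibration is good to about 2 mm. A picture is of the moment at which its call begins: read the wrist's pose just before it.
A pose or a line that the arm cannot do raises robot.PlanningError and nothing moves.
- robot.sign_off(): hands the job in; it is judged then, once.
Trained networks look in the newest picture that a camera, given by its name, has taken for a name from the list of things; names that differ only in an ending like _2 or _b are one class to them, and where a whole thing is asked for, a point or a joint stands for the part that bears it (a point fixed in the world has none). Each returns a list of dicts, best first, with "p" (0 to 1); they miss things now and then, are a little off and sometimes report something else, mostly with a low value. They report only what shows in the picture. A call takes as long as a camera call.
- robot.trace(target, camera): "mask" (480x640 bool, what is visible of it) and "extent" ([left, top, right, bottom] in pixels, round what is visible of it).
Readings, each from a call of its own:
- robot.get_time(): time.
- robot.get_joint_positions(): joint angles.
- robot.get_joint_velocities(): joint speeds.
- robot.get_joint_torque(): joint torques, N m.
- robot.get_tool_pos(): TCP position.
- robot.get_ee_rot(): TCP orientation.
- robot.get_contact_force(): force on the tool from outside, world axes, zero at the start.
- robot.get_torque(): the same for the moment, N m.
- robot.get_opening(): finger opening in m.
- robot.get_gripper_force(): force on a finger pad.
Only numpy, scipy, OpenCV 4.12 (cv2) and the standard library are available. Lean on these libraries where they do the work, as an engineer would, in place of code of your own. Each camera call takes 0.05 s, during which the arm holds its last target. There are 200 camera calls.

## Working session

There is one attempt and no reset: what is moved stays moved. The work goes in short steps, each a Python script; the robot and the scene stay as the last script left them, time stands still between calls to the robot, and variables do not carry over. Pictures are saved under pics/ and viewed, at most 10 in all, crops included, and the job is handed in when it is done.

```bash
mkdir -p pics
cat > h.py <<'E'
import numpy as np, cv2
from bench import robot
def cloud(c):
    d=c["depth"]; v,u=np.mgrid[:480,:640]
    P=np.stack([(u-c["cx"])/c["fx"]*d,(v-c["cy"])/c["fy"]*d,d],-1)
    R=cv2.Rodrigues(np.array(c["rvec"],float))[0]
    W=(P-np.array(c["tvec"]).ravel())@R
    W[d<=0]=np.nan
    return W
E
python3 - <<'E'
from h import *
ims=[]
for n in ["top","scene"]:
    c=robot.read_camera(n); W=cloud(c); np.savez(f"{n}.npz",W=W,color=c["color"])
    ims.append(c["color"])
    cv2.imwrite(f"pics/{n}.png",c["color"][:,:,::-1])
    for t in ["battery_tray","charger","grey_tray","dropper"]:
        for r in robot.trace(t,n)[:2]:
            p=W[r["mask"]]; p=p[~np.isnan(p[:,0])]
            print(n,t,round(r["p"],2),r["extent"],len(p),np.median(p,0).round(3) if len(p) else '',p.max(0).round(3) if len(p) else '',p.min(0).round(3) if len(p) else '')
            np.save(f"m_{n}_{t}.npy",r["mask"]) if r is robot else None
print(robot.get_time())
E
```

```text
top battery_tray 0.89 [428.7, 281.7, 458.6, 333.9] 1352 [ 0.447 -0.267  0.02 ] [ 0.503 -0.237  0.075] [ 0.372 -0.304 -0.005]
top charger 0.75 [252.5, 174.2, 310.2, 239.2] 1186 [0.706 0.149 0.042] [0.767 0.209 0.049] [ 0.594  0.07  -0.004]
top grey_tray 0.62 [368.5, 270.1, 390.9, 325.6] 1275 [ 0.473 -0.112  0.018] [ 0.53  -0.082  0.075] [ 0.4   -0.154 -0.004]
top dropper 0.7 [173.9, 254.4, 191.1, 272.3] 216 [0.521 0.363 0.045] [0.54  0.379 0.096] [ 0.508  0.353 -0.   ]
scene battery_tray 0.91 [449.3, 218.2, 505.6, 280.6] 1633 [ 0.452 -0.259  0.02 ] [ 0.536 -0.231  0.072] [ 0.372 -0.341 -0.003]
scene charger 0.59 [221.9, 211.9, 305.1, 279.0] 1602 [0.696 0.162 0.039] [0.803 0.207 0.047] [ 0.588  0.071 -0.003]
scene grey_tray 0.88 [381.7, 234.3, 435.9, 296.8] 1583 [ 0.479 -0.105  0.02 ] [ 0.532 -0.077  0.074] [ 0.399 -0.159 -0.004]
scene dropper 0.93 [168.4, 301.8, 189.0, 341.2] 530 [0.517 0.374 0.043] [0.595 0.389 0.096] [ 0.508  0.357 -0.002]
0.5
```

View pics/top.png

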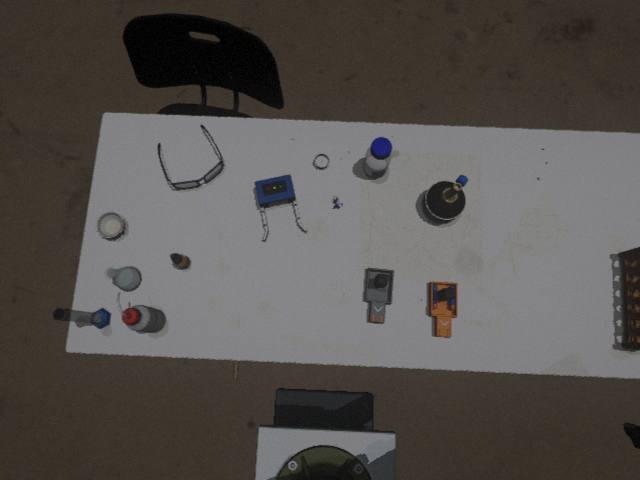

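View pics/scene.png

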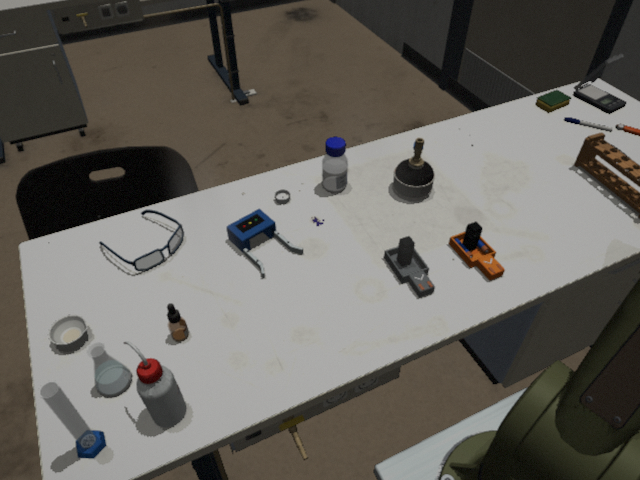

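```bash
cat >> h.py <<'E'
from scipy.optimize import minimize
from scipy.spatial import cKDTree
def loc(P,q):
    c,s=np.cos(q[2]),np.sin(q[2]); d=P[:,:2]-q[:2]
    return np.c_[d@[c,s],d@[-s,c]]
def boxd(L,x0,x1,h): # signed distance to a rectangle
    a=np.abs(L[:,0]-(x0+x1)/2)-(x1-x0)/2; b=np.abs(L[:,1])-h
    return np.hypot(np.maximum(a,0),np.maximum(b,0))+np.minimum(np.maximum(a,b),0)
def fit(P,rects,q0):
    """rects of the top outline; points must lie in, and grid samples must be near points"""
    G=np.vstack([np.stack(np.meshgrid(np.arange(a,b+.001,.004),np.arange(-h,h+.001,.004)),-1).reshape(-1,2) for a,b,h in rects])
    T=cKDTree(P[:,:2])
    def cost(q):
        d=np.min([boxd(loc(P,q),*r) for r in rects],0)
        c,s=np.cos(q[2]),np.sin(q[2])
        g=G@np.array([[c,s],[-s,c]])+q[:2]
        e,_=T.query(g)
        return np.mean(np.minimum(np.maximum(d,0),.01)**2)*1e6+np.mean(np.minimum(e,.015)**2)*1e6
    best=None
    for dx in (0,):
        r=minimize(cost,q0,method="Nelder-Mead",options=dict(initial_simplex=[q0,np.add(q0,[.01,0,0]),np.add(q0,[0,.01,0]),np.add(q0,[0,0,.15])],xatol=1e-5,fatol=1e-5,maxiter=400))
    return r.x,r.fun
TRAY=[(-.032,.05,.032),(.05,.098,.018)]; CH=[(0,.062,.046)]
def pick(P,q0,rad,z0,z1):
    P=P.reshape(-1,3); P=P[np.isfinite(P[:,0])]
    return P[(np.hypot(*(P[:,:2]-q0[:2]).T)<rad)&(P[:,2]>z0)&(P[:,2]<z1)]
def R(yaw): # tool down, tool y axis along object's y, tool x along object's -x or so
    c,s=np.cos(yaw),np.sin(yaw)
    return np.array([[c,s,0],[s,-c,0],[0,0,-1.]])
E
python3 - <<'E'
from h import *
for n in ["top","scene"]:
    W=np.load(n+".npz")["W"]
    P=pick(W,[.447,-.267],.12,.06,.08); print(n,"post",len(P),P.mean(0))
    c0=P.mean(0)
    print("tray",fit(pick(W,[.447,-.267],.12,.012,.03),TRAY,[c0[0],c0[1],np.pi]))
    print("grey",fit(pick(W,[.48,-.11],.075,.012,.03),TRAY,[.49,-.11,np.pi]))
    for y in (0,.2): print("ch",fit(pick(W,[.71,.145],.1,.034,.06),CH,[.67,.14,y]))
    P=pick(W,[.62,.13],.1,.011,.022); print("rails",len(P))
    np.save("rail_"+n,P)
q=np.array([.455,-.26,np.pi])
for yaw in (np.pi,0):
    for off in (-.3,0,.3):
        print(yaw,off,*[None if a is None else np.round(a,2) for a in (robot.solve_ik([.455,-.26,.06],R(yaw+off)),robot.solve_ik([.62,.13,.06],R(yaw+np.pi)),robot.solve_ik([.62,.13,.06],R(yaw+np.pi+.2)))])
E
```

```text
top post 118 [ 0.47085489 -0.2694822   0.06976297]
tray (array([ 0.47169779, -0.27001299,  3.13328299]), np.float64(18.574584354823436))
grey (array([ 0.49971439, -0.11646605,  3.07567115]), np.float64(37.69116361082513))
ch (array([0.68476785, 0.1434086 , 0.2690176 ]), np.float64(1.3848301911238587))
ch (array([0.68448899, 0.14312547, 0.27419203]), np.float64(1.3829545612557816))
rails 223
scene post 135 [ 0.4695799  -0.26541804  0.06780973]
tray (array([ 0.46914354, -0.26269622,  3.19086536]), np.float64(24.777452853678255))
grey (array([ 0.49574126, -0.11048073,  3.09693327]), np.float64(39.85647933899171))
ch (array([0.68465517, 0.14770005, 0.26063705]), np.float64(1.7355368594437404))
ch (array([0.68496182, 0.14669019, 0.29734773]), np.float64(1.7448766784358176))
rails 334
3.141592653589793 -0.3 [ 0.94  0.69 -0.73  1.99  0.7   0.72  1.05] [-0.06  0.73 -0.32  1.7   0.31  0.76 -2.09] [-0.04  0.73 -0.35  1.7   0.34  0.77 -1.92]
3.141592653589793 0 [ 0.97  0.71 -0.78  1.99  0.74  0.75  1.31] [-0.06  0.73 -0.32  1.7   0.31  0.76 -2.09] [-0.04  0.73 -0.35  1.7   0.34  0.77 -1.92]
3.141592653589793 0.3 [ 1.01  0.74 -0.86  1.99  0.8   0.79  1.55] [-0.06  0.73 -0.32  1.7   0.31  0.76 -2.09] [-0.04  0.73 -0.35  1.7   0.34  0.77 -1.92]
0 -0.3 [ 0.53  0.6  -0.09  2.    0.1   0.55 -1.5 ] [ 0.26  0.89 -0.93  1.69  0.83  1.01  0.6 ] [ 0.28  0.9  -0.97  1.69  0.86  1.03  0.78]
0 0 [ 0.58  0.6  -0.16  2.    0.17  0.56 -1.27] [ 0.26  0.89 -0.93  1.69  0.83  1.01  0.6 ] [ 0.28  0.9  -0.97  1.69  0.86  1.03  0.78]
0 0.3 [ 0.62  0.6  -0.22  2.    0.23  0.56 -1.03] [ 0.26  0.89 -0.93  1.69  0.83  1.01  0.6 ] [ 0.28  0.9  -0.97  1.69  0.86  1.03  0.78]
```

```bash
cat >> h.py <<'E'
def wrist():
    T=np.eye(4); T[:3,:3]=robot.get_ee_rot(); T[:3,3]=robot.get_tool_pos()
    c=robot.read_camera("wrist"); M=T@np.array(c["mount"])
    Rw=M[:3,:3].T; c["rvec"]=cv2.Rodrigues(Rw)[0]; c["tvec"]=-Rw@M[:3,3]
    return c,cloud(c)
E
python3 - <<'E'
from h import *
robot.movep([.58,.10,.3],R(.27+np.pi))
c,W=wrist(); np.savez("wch",W=W); cv2.imwrite("pics/w1.png",c["color"][:,:,::-1])
print("ch",fit(pick(W,[.715,.145],.1,.034,.06),CH,[.684,.145,.27]))
P=pick(W,[.62,.13],.11,.011,.022); np.save("rail_w",P)
L=loc(P,[.6847,.145,.27]); print("rails",len(L))
for s in (1,-1):
    l=L[(L[:,1]*s>0.03)&(L[:,0]<-.005)&(L[:,0]>-.06)]
    if len(l)>5: print(s,len(l),np.polyfit(*l.T,1),l[:,0].min(),l[:,0].max(),l[:,1].min(),l[:,1].max())
t=robot.get_time()
robot.movep([.46,-.267,.28],R(.0))
c,W=wrist(); cv2.imwrite("pics/w2.png",c["color"][:,:,::-1])
P=pick(W,[.47,-.267],.1,.06,.08); print("post",len(P),P.mean(0) if len(P) else '')
print("tray",fit(pick(W,[.44,-.267],.12,.012,.03),TRAY,[.47,-.267,np.pi]))
print(t,robot.get_time())
E
```

```text
ch (array([0.6854121 , 0.14521742, 0.25799532]), np.float64(0.3164156782216264))
rails 1263
1 365 [-0.0032034   0.04162052] -0.059860841711744384 -0.005184810097612259 0.0379054819436048 0.046276096643036245
-1 352 [-0.00800148 -0.04198877] -0.059947440005705746 -0.005296572668416651 -0.045905574461841556 -0.03772151676139585
post 835 [ 0.47185015 -0.26912075  0.06895366]
tray (array([ 0.47144614, -0.26779845,  3.13503396]), np.float64(13.650724829087164))
3.2333 4.9583
```

View pics/w1.png

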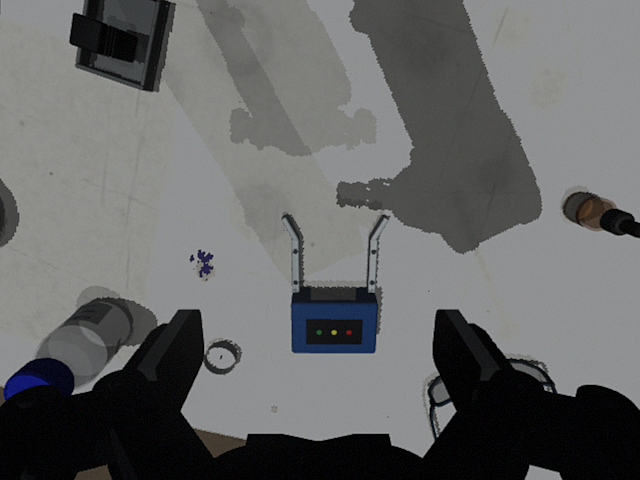

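View pics/w2.png

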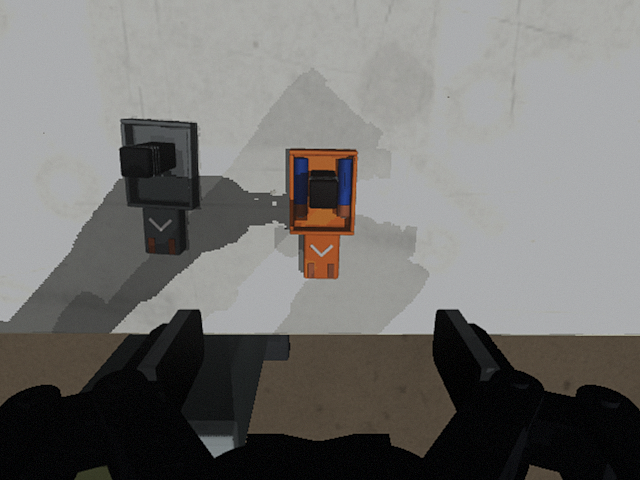

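```bash
cat >> h.py <<'E'
C=np.array([.6852,.1450,.264])
def at(x,z,y=0):
    c,s=np.cos(C[2]),np.sin(C[2]); return [C[0]+c*x-s*y,C[1]+s*x+c*y,z]
E
python3 - <<'E'
from h import *
q=[.4716,-.2685]; Rg=R(3.135-np.pi)
robot.movep([*q,.13],Rg)
print(robot.servo_line([*q,.056],feed=.1,force_limit=15))
robot.move_gripper(0.0)
print("open",robot.get_opening(),robot.get_gripper_force(),robot.get_contact_force())
robot.servo_line([*q,.20],feed=.15)
print("lifted",robot.get_opening(),robot.get_contact_force())
robot.movep(at(-.195,.20),R(C[2]+np.pi))
print(robot.get_opening(),robot.get_time())
c,W=wrist(); cv2.imwrite("pics/w3.png",c["color"][:,:,::-1])
E
```

```text
False
open 0.023320928827205878 59.44516897201538 [ 0.70098116 -0.69379488  5.0660728 ]
lifted 0.02317476482893034 [-1.41107546  0.42253715 -2.70975956]
0.02309943004795093 9.7417
```

View pics/w3.png

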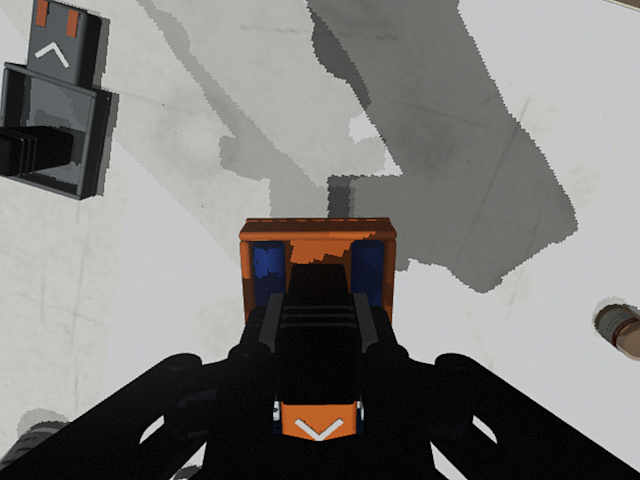

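The tray is held square in the jaws, with its back edge level at row 220 and its nose (320, 420) pointing towards the charger. Next I lower it and slide it in.

Run:
```python
from h import *
robot.servo_line(at(-.195,.075),feed=.12)
print("down",robot.servo_line(at(-.195,.050),feed=.03,force_limit=6),robot.get_tool_pos())
z=robot.get_tool_pos()[2]+.001
robot.servo_line(at(-.195,z),feed=.03)
f0=robot.get_contact_force()
s=robot.servo_line(at(-.062,z),feed=.06,force_limit=15)
p=robot.get_tool_pos(); print("slide",s,loc(p[None],C),robot.get_contact_force()-f0,p[2])
if not s:
    s=robot.servo_line(at(-.035,z),feed=.02,force_limit=15)
    p=robot.get_tool_pos(); print("home",s,loc(p[None],C),robot.get_contact_force()-f0)
print(robot.get_time(),robot.get_opening())
c=robot.read_camera("scene"); cv2.imwrite("pics/s4.png",cv2.resize(c["color"][180:320,180:360,::-1],None,fx=4,fy=4))
```

```text
down True [0.49688671 0.09400864 0.0561335 ]
slide False [[-6.21649203e-02 -9.02082819e-05]] [0.40466305 1.56618861 0.10761563] 0.05716012000810576
home True [[-4.99890641e-02  1.10425336e-05]] [-1.83879828 -0.61941641  5.83772298]
15.025 0.02367250369001346
```

View pics/s4.png

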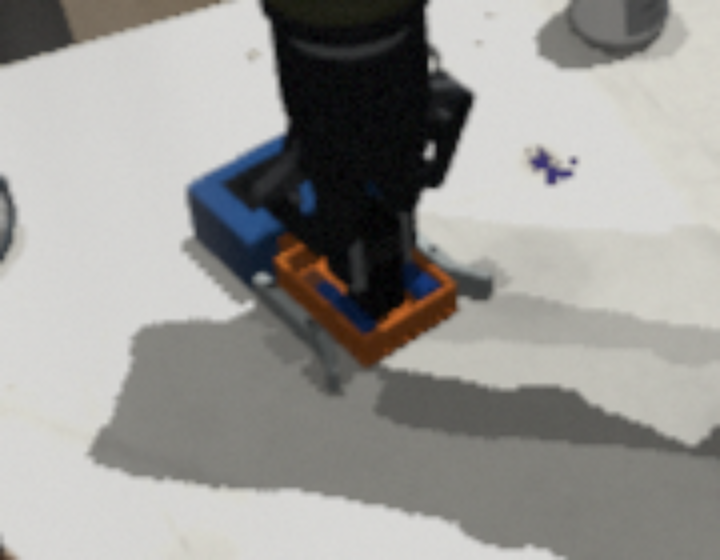

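The tray sits between the rails with its shoulders at the charger face. It made contact at x = -50 mm, so I release and check.

Run:
```python
from h import *
robot.move_gripper(.06)
p=robot.get_tool_pos(); robot.servo_line([p[0],p[1],.17],feed=.1)
robot.movep(at(-.20,.30),R(C[2]+np.pi))
c,W=wrist(); cv2.imwrite("pics/w5.png",c["color"][:,:,::-1])
P=pick(W,at(-.05,0)[:2],.06,.06,.08); print("post",P.mean(0),loc(P,C).mean(0))
L=pick(W,at(-.05,0)[:2],.06,.012,.03); print(np.percentile(L[:,2],[50,90,97]))
print(robot.get_time(),robot.get_contact_force())
```

```text
post [0.63466935 0.13103606 0.0683559 ] [-0.05242377 -0.00029448]
[0.01814585 0.02184008 0.02341868]
17.6667 [-0.34606634  0.4783329   0.04848292]
```

View pics/w5.png

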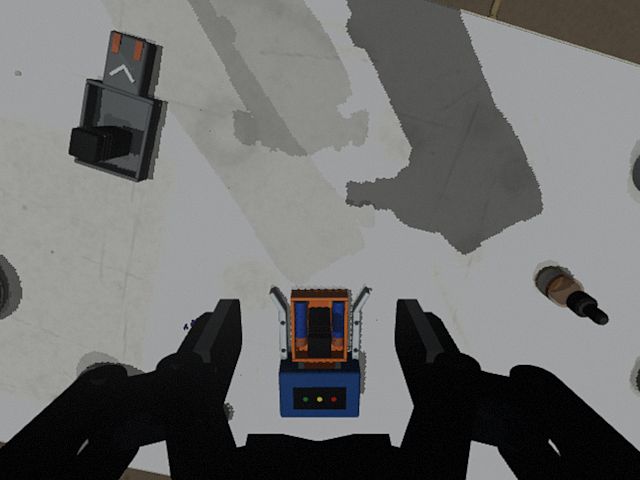

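The tray (320, 325) lies flat and square between the rails, home to within about 2 mm. The grey tray and the dropper bottle are undisturbed.

```bash
python3 -c "
from bench import robot
print(robot.sign_off())"
```

```text
the job is handed in; nothing more can be done
None
```

The orange tray is on charge: nose first in the slot, within about 2 mm of fully home, flat on the table and released. The grey tray and dropper bottle were left alone, and the job was handed in at about 18 s; no verdict came back.

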